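# Roll the brake-pad gauge closed to its mark

## Task

On the brake-pad gauge that stands on the worktop, lay a closed fingertip lightly on top of the knurled wheel and roll it, stroke by stroke, until the gap between the pads has closed so far that the pointer of the moving pad carrier stands level with the pointed gauge mark on the scale bar. Work by the wheel alone: do not push the carrier or the mark, press hard, shift or lift the gauge, or disturb the wheel nuts and other things lying about. Then take the finger clear.

Things in the scene. Friction and masses are not known exactly. Their poses are not given: they have to be found in the camera images.
- pad_gauge: Brake-pad gauge, a 3 kg fixture standing loose on the worktop: base plate 120 (x) x 252 (y) x 12 mm, a sprung head plate above it (top at 36 mm). Origin: centre of the underside; z up, y runs from the wheel end (-y) to the fixed pad (+y), the -x side (scale bar) faces the robot. The wheel, at y = -62 mm, is its highest part; cheeks beside it (outer faces x = +-24 mm) are 82 mm high.
- wheel_top (a point): Highest point of the knurled wheel's rim, 102 mm above the worktop when untouched. The head with wheel and pads floats on springs: under a finger it sinks straight down, up to 10 mm (about 2 N to start, then 0.7 N per mm: 5 mm takes roughly 5 N) and comes back up. This point sinks with it but does not turn with the wheel.
- wheel: Knurled steel wheel, radius 30 mm, 26 mm wide, axle along the gauge's x; origin at its centre. It has a grippy rim, turns easily (under 1.5 N at the rim) and stays where it is left. Rolling its top towards the gauge's +y (towards the pads) closes the gap: 30 mm of rim travel moves the carrier 8 mm the same way; rolling back opens it. This frame turns with the wheel.
- carrier: Moving pad carrier, an aluminium block 46 x 22 x 34 mm with a dark pad on its +y face, on two guide rods, top 73 mm above the worktop; slides along the gauge's y, driven by the wheel. It starts fully open with a gap of 69 mm to the fixed pad and can travel 50 mm. Origin: below the block's centre, 22 mm above the worktop.
- carrier_pointer (a point): Tip of the small pointer on the carrier's -x side, 55 mm above the worktop, pointing to the scale bar.
- mark: Gauge mark: a steel clip 13 x 10 mm with a pointed nose, clamped stiffly somewhere on the scale bar along the gauge's -x edge. Origin: in the gauge's middle (x = 0), 22 mm above the worktop, same y as its point.
- mark_pointer (a point): Tip of the gauge mark's nose, 55 mm above the worktop, pointing to the carrier. At the start it is 16 to 42 mm further along the gauge's +y than carrier_pointer. The job is done when the two points have the same y in the gauge's frame (their tips pass each other 2 mm apart in x).
- wheel_nut_0: Loose wheel nut, 25 mm across, 32 mm high, standing on the gauge's head plate behind the wheel; bystander. Origin: underside.
- wheel_nut_1: Loose wheel nut, the same, standing on the head plate behind the gap; bystander. Origin: underside.
- spanner_13: Loose combination spanner, 167 mm long, lying behind the gauge; bystander.
- tyre_gauge: Loose tyre pressure gauge with a black hose, 93 x 124 x 23 mm, lying at the left end of the worktop; bystander.
- torch: Loose black torch, 35 mm across, 110 mm high, standing at the back; bystander.
- cutter: Loose yellow knife, 180 mm long, lying at the right end of the worktop; bystander.

How it is judged:
By the outcome, as a careful person would: the job done as asked, in the order asked, and still so for the second after the job is handed in, with the robot touching nothing.
It also fails if it takes over 58 s, if anything falls off the work surface, if the arm or the gripper's body presses on something with over 40 N, if the wrist force passes 120 N, or if a joint passes its speed limit or range.

## Robot

A 6-joint arm with a two-finger parallel gripper is mounted at the origin on a cart in front of the work surface, level with it; the furniture and walls round the work are solid. World frame = base frame: x ahead of the robot, y to its left, z up, the work surface at z = 0. Lengths are in mm, angles in rad, forces in N, time in s.
With the tool pointing down it reaches from about 325 to 850 mm from the base axis. Payload 4.4 kg.
Tool frame: the origin (TCP) lies midway between the tips of the shut fingers; the grasp point (between the pads) lies 19 mm behind it (arm.tcp_to_grasp is the distance from the TCP to the grasp point, in mm); z points along the fingers, y is the line along which they close (so a half turn about z gives the same grasp; the last joint's range is limited). The gripper opens to 94 mm and grips with 3 to 60 N. Pads are 16 mm wide; open, the fingers measure 119 mm over their backs; the gripper's body (75 mm by 177 mm) begins 78 mm behind the grasp point.
Start: joints at [-1.437, 0.207, 1.542, -0, 1.393, -0.15], TCP at [161.543, -551.843, 205.447] pointing down, gripper open.
Joint ranges: [-2.73, 2.73], [-0.86, 2.22], [0.23, 2.46], [-1.11, 4.25], [0.08, 2.63], [-2.82, 2.82]. Speed limits (rad/s): [2.79, 2.79, 3.14, 3.14, 3.14, 3.14].

## Interface

Orientations are given as a rotation vector (axis times angle).
In Python, from bench import arm, snapshot, job gives the robot as it stands.
- The arm moves only by the tool carry_out, never from a script. Its argument "plan" is a list of rows, each a list of 3 entries, a list of its own where there are three numbers: the shift along the tool's x, y, z in cm, then the turn, a rotation vector about the tool's x, y, z in rad, then the opening, from 0 (shut) to 1 (fully open). A call has 1 to 20 rows; each row is the pose to reach, as a shift and turn from the pose commanded when the call began, along the tool's axes at that moment; what a row does not reach only later rows make up. A row lasts 1/12 s, in which the tool goes at most 41.7 mm and 7.16 degrees, less where a joint would pass 70% of its speed; a pose out of reach is approached as far as the arm can. A call with a gripper value outside its range is refused whole. The fingers move at their own pace and stop on an object; "force" is the grip in N (left out, the last holds). Time passes only in rows, so rows that repeat a pose let the fingers close. It gives the time, the measured TCP pose, the force, the opening and the grip force at its end, in the units of the state.
- arm.read_state(): the state, without advancing time (a new reading comes with each control period).
- snapshot(name): name is "side" or "top" or "wrist"; returns a dict with "image" (420x560x3 uint8, red, green, blue), "fovy" (degrees; the focal length in pixels is half the picture's height over the tangent of half this angle, whatever the lens; pixels are square), "cx", "cy" (the principal point, pixels), "xyz" and "attitude" of the camera in the world; the wrist camera has in their place "hand_eye" (4x4, takes a point from camera to tool coordinates, whose origin is the TCP and whose axes are the flange's). Camera axes: x right, y up, looking along -z (the intrinsics and any distortion apply to the point x, -y, -z); pixel columns grow to the right and rows downward; lengths in mm; the calibration is good to about 2 mm. The wrist camera is an equidistant fisheye: a pixel r from the principal point sees the ray r / f radians off the axis. A picture is of the moment at which its call begins: read the wrist's pose just before it. There is no depth.
- job.hand_in(): hands the job in; it is judged then, once.
The state is a dict: "t": time; "q": joint angles; "qvel": joint speeds; "joint_efforts": joint torques, N m; "ee_pos": TCP position; "ee_rot": TCP orientation; "ft_force": force on the tool from outside, world axes, zero at the start; "ft_torque": the same for the moment, N m; "width": finger opening in mm; "grasp_force": force on a finger pad.
Only numpy, scipy, OpenCV 4.12 (cv2) and the standard library are available. Lean on these libraries where they do the work, as an engineer would, in place of code of your own. Each camera call takes 0.05 s, during which the arm holds its last target. There are 200 camera calls.

## Working session

There is one attempt and no reset: what is moved stays moved. The work goes in short steps, Python scripts to look and compute and a tool call to move; the robot and the scene stay as the last step left them, time stands still between calls to the robot, and variables do not carry over. Pictures are saved under pics/ and viewed, at most 10 in all, crops included, and the job is handed in when it is done.

Besides the shell and the picture viewer there is one more tool, called after ">>>" as name(argument=value, ...) on one line, values as JSON. carry_out: Moves the arm, as the interface text tells. Its arguments: {"type":"object","properties":{"plan":{"type":"array"},"force":{"type":"number"}},"required":["plan"]}

```bash
mkdir -p pics; ls; python3 - <<'E'
from bench import arm, snapshot
import cv2
s=arm.read_state(); print({k:s[k] for k in('t','ee_pos','ee_rot','ft_force','width')})
for n in("side","top"):
    d=snapshot(n); cv2.imwrite(f"pics/{n}0.png",d["image"][:,:,::-1]); print(n,{k:v for k,v in d.items() if k!="image"})
E
```

```text
pics
{'t': 0.0, 'ee_pos': array([ 161.42191219, -551.04630531,  204.32117096]), 'ee_rot': array([-3.10758843e+00, -4.45530306e-01,  2.24499799e-06]), 'ft_force': array([ 0.08645355,  0.36375468, -0.10500737]), 'width': 93.78750775649887}
side {'fovy': 49.42602387456524, 'cx': 285.87436668644125, 'cy': 207.49700668135443, 'xyz': array([ 592.64425283, 1053.82555254,  734.98256702]), 'attitude': array([0.0332735 , 1.48561141, 2.75401054])}
top {'fovy': 44.23239631180293, 'cx': 280.8609304238381, 'cy': 206.02498093266453, 'xyz': array([ 437.7283658 ,   76.9199408 , 1363.76696343]), 'attitude': array([ 0.07591036, -0.05285908, -1.5655596 ])}
```

View pics/side0.png

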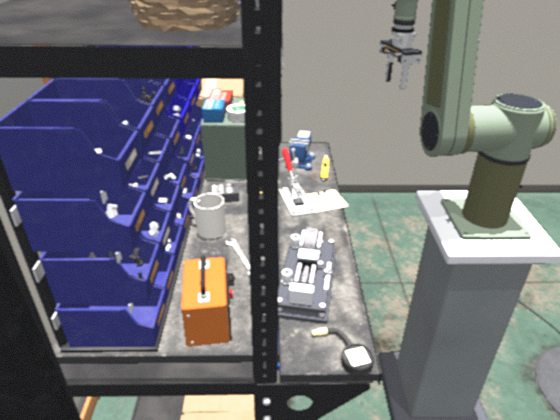

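View pics/top0.png

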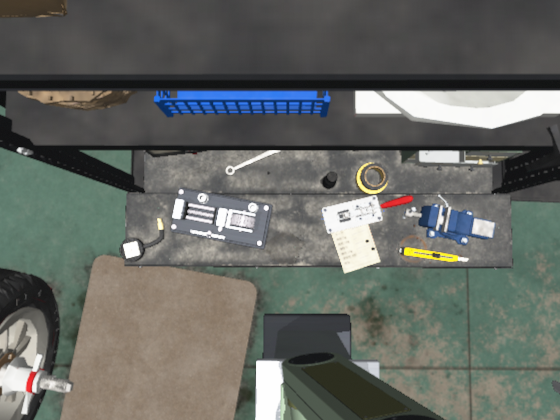

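The side view shows the gauge at about (308,270). The top view shows it at (175..270, 190..245), with the wheel at about (240,218), the fixed pad on the left, and an overhead shelf at the back.

```bash
cat > h.py <<'E'
import numpy as np, cv2
from scipy.spatial.transform import Rotation as R
from bench import arm, snapshot
def cam(d, s=None):
    f=d["image"].shape[0]/2/np.tan(np.radians(d["fovy"]/2))
    if "hand_eye" in d:
        T=np.eye(4);T[:3,:3]=R.from_rotvec(s["ee_rot"]).as_matrix();T[:3,3]=s["ee_pos"]
        T=T@np.array(d["hand_eye"]); return f,T[:3,:3],T[:3,3],True
    return f,R.from_rotvec(d["attitude"]).as_matrix(),np.array(d["xyz"]),False
def pix2z(d,uv,z,s=None):
    f,Rm,p,fish=cam(d,s); a=np.array([(uv[0]-d["cx"])/f,(uv[1]-d["cy"])/f])
    if fish:
        r=np.hypot(*a)+1e-12; v=np.array([a[0]/r*np.sin(r),-a[1]/r*np.sin(r),-np.cos(r)])
    else: v=np.array([a[0],-a[1],-1])
    v=Rm@v; return p+v*(z-p[2])/v[2]
def proj(d,P,s=None):
    f,Rm,p,fish=cam(d,s); c=Rm.T@(np.asarray(P)-p); x,y,z=c[0],-c[1],-c[2]
    if fish:
        r=np.hypot(x,y)+1e-12; k=np.arctan2(r,z)/r
    else: k=1/z
    return np.array([d["cx"]+f*x*k,d["cy"]+f*y*k])
E
python3 - <<'E'
from h import *
d=snapshot("top"); im=d["image"][180:255,165:280,::-1]
cv2.imwrite("pics/topc.png",cv2.resize(im,None,fx=6.9,fy=6.9,interpolation=cv2.INTER_CUBIC))
for uv in [(175,190),(271,206),(264,246),(168,232)]: print(pix2z(d,uv,12))
print(pix2z(d,(240,218),102))
E
```

```text
[590.24884718 376.71708671  12.        ]
[548.79851746 122.94696094  12.        ]
[443.99463211 140.55015895  12.        ]
[479.39742069 392.72835269  12.        ]
[511.6467382  195.62239925 102.        ]
```

View pics/topc.png

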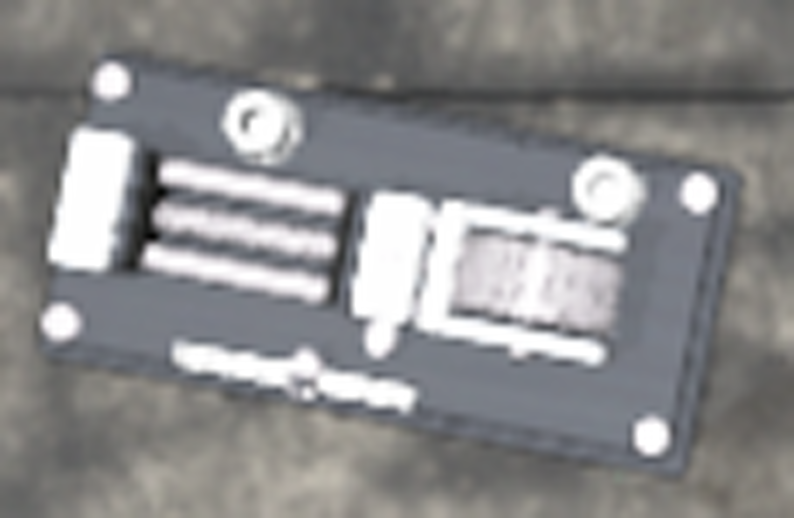

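The crop shows the plate corners at (110,55), (740,175), (685,475) and (40,355). The carrier pointer tip is at about (378,355), the mark nose at about (305,350) and the wheel centre at about (540,282).

```bash
cat >> h.py <<'E'
def delta(pos,yaw_ydir,s=None):
    "cm shift and rotvec from current to pose at pos, tool down, tool y along +-yaw_ydir"
    s=s or arm.read_state(); R0=R.from_rotvec(s["ee_rot"]).as_matrix()
    y=np.array([*yaw_ydir,0.]);y/=np.linalg.norm(y)
    out=[]
    for sg in(1,-1):
        Y=sg*y; Z=np.array([0,0,-1.]); X=np.cross(Y,Z)
        out.append(R.from_matrix(R0.T@np.c_[X,Y,Z]).as_rotvec())
    return R0.T@(np.array(pos)-s["ee_pos"])/10, out
E
python3 - <<'E'
from h import *
d=snapshot("top"); C=lambda x,y:(165+x/6.9,180+y/6.9)
c=[pix2z(d,C(*p),12)[:2] for p in [(110,55),(740,175),(685,475),(40,355)]]
print(np.round(c,0), np.mean(c,0))
for a,b in((1,0),(2,3),(1,2),(0,3)):
    v=c[b]-c[a]; print(np.linalg.norm(v),np.degrees(np.arctan2(v[0],v[1])))
print("wheel",pix2z(d,C(540,282),100)); print("ptr",pix2z(d,C(378,355),55),"mark",pix2z(d,C(305,350),55))
s=arm.read_state(); print(R.from_rotvec(s["ee_rot"]).as_matrix().round(3))
w=snapshot("wrist"); print(np.round(w["hand_eye"],2),w["fovy"])
print(delta([490,215,260],(.187,.982)))
E
```

```text
[[596. 361.]
 [550. 120.]
 [437. 140.]
 [481. 385.]] [515.91531968 251.48989077]
245.60896510312574 10.603920922044615
249.58205379381917 10.215133498654563
115.63882486325011 -79.9940331607094
117.35855488922714 -78.04823415449387
wheel [504.75265874 187.72858868 100.        ]
ptr [480.04444444 250.98431126  55.        ] mark [481.76387065 277.89675266  55.        ]
[[ 0.96   0.281 -0.   ]
 [ 0.281 -0.96   0.001]
 [ 0.    -0.001 -1.   ]]
[[ 0.0000e+00  9.6000e-01  2.8000e-01  8.1080e+01]
 [ 1.0000e+00 -0.0000e+00  0.0000e+00  1.6000e-01]
 [ 0.0000e+00  2.8000e-01 -9.6000e-01 -1.7966e+02]
 [ 0.0000e+00  0.0000e+00  0.0000e+00  1.0000e+00]] 65.70646984690485
(array([ 53.06546085, -64.33294396,  -5.43393379]), [array([-1.42711181e-04, -1.51746879e-03, -2.66859537e+00]), array([-1.11599619e-03,  1.04954471e-04,  4.72996877e-01])])
```

```bash
python3 - <<'E'
from h import *
print(delta([330,-200,240],(.18,.983))[0], delta([465,255,210],(.18,.983)))
E
```

```text
[ 26.04880878 -28.99852621  -3.47704009] (array([ 51.78933894, -68.86875886,  -0.42914647]), [array([-1.37594871e-04, -1.52069847e-03, -2.67566356e+00]), array([-1.11605034e-03,  1.00981757e-04,  4.65928686e-01])])
```

>>> carry_out(plan=[[[26,-29,-5.5],[0,0,-1.2],0],[[26,-29,-5.5],[0,0,-1.2],0],[[26,-29,-5.5],[0,0,-1.2],0],[[26,-29,-5.5],[0,0,-1.2],0],[[26,-29,-5.5],[0,0,-1.2],0],[[26,-29,-5.5],[0,0,-1.2],0],[[26,-29,-5.5],[0,0,-1.2],0],[[26,-29,-5.5],[0,0,-1.2],0],[[26,-29,-5.5],[0,0,-1.2],0],[[26,-29,-5.5],[0,0,-1.2],0],[[51.8,-68.9,-5],[0,0,-2.5],0],[[51.8,-68.9,-5],[0,0,-2.5],0],[[51.8,-68.9,-5],[0,0,-2.5],0],[[51.8,-68.9,-5],[0,0,-2.5],0],[[51.8,-68.9,-5],[0,0,-2.5],0],[[51.8,-68.9,-5],[0,0,-2.5],0],[[51.8,-68.9,-5],[0,0,-2.5],0],[[51.8,-68.9,-5],[0,0,-2.5],0],[[51.8,-68.9,-5],[0,0,-2.5],0],[[51.8,-68.9,-5],[0,0,-2.5],0]], force=40)

```text
t: 1.92
ee_pos: [448.4, 201.2, 256.1]
ee_rot: [0.624, 3.079, 0.0]
ft_force: [0.7, -0.9, 0.1]
width: 0.6
grasp_force: 0.0
```

```bash
python3 - <<'E'
from h import *
print(arm.read_state()['q'].round(2),delta([465,255,210],(.18,.983)))
E
```

```text
[ 0.25 -0.01  1.67 -0.    1.48 -0.93] (array([0.56595533, 5.59905847, 4.61114851]), [array([ 7.48759789e-05,  5.27847612e-04, -2.18724193e-01]), array([ 7.74504734e-04, -1.09864663e-04,  2.92286836e+00])])
```

>>> carry_out(plan=[[[0,0,0],[0,0,0],0],[[0,0,0],[0,0,0],0]])

```text
t: 2.08
ee_pos: [448.0, 200.5, 255.4]
ee_rot: [-0.629, -3.077, 0.002]
ft_force: [0.1, 0.1, -0.3]
width: 0.0
grasp_force: 0.0
```

```bash
python3 - <<'E'
from h import *
print(delta([465,255,210],(.18,.983)))
E
```

```text
(array([0.57695103, 5.68649805, 4.53736215]), [array([-0.00110244, -0.00112992, -0.22232696]), array([-1.65609953e-03,  1.61581308e-03,  2.91926480e+00])])
```

>>> carry_out(plan=[[[0.6,5.7,4.5],[0,0,-0.222],0],[[0.6,5.7,4.5],[0,0,-0.222],0],[[0.6,5.7,4.5],[0,0,-0.222],0],[[0.6,5.7,4.5],[0,0,-0.222],0],[[0.6,5.7,4.5],[0,0,-0.222],0]])

```text
t: 2.5
ee_pos: [465.6, 252.0, 211.6]
ee_rot: [0.295, 3.127, -0.001]
ft_force: [0.8, -0.1, 0.4]
width: 0.9
grasp_force: 0.0
```

```bash
python3 - <<'E'
from h import *
s=arm.read_state(); print(s["ee_pos"],R.from_rotvec(s["ee_rot"]).as_matrix().round(3))
d=snapshot("wrist"); cv2.imwrite("pics/w1.png",d["image"][:,:,::-1])
E
```

```text
[465.56040673 252.02391465 211.57792908] [[-0.982  0.187  0.   ]
 [ 0.187  0.982 -0.001]
 [-0.    -0.001 -1.   ]]
```

View pics/w1.png

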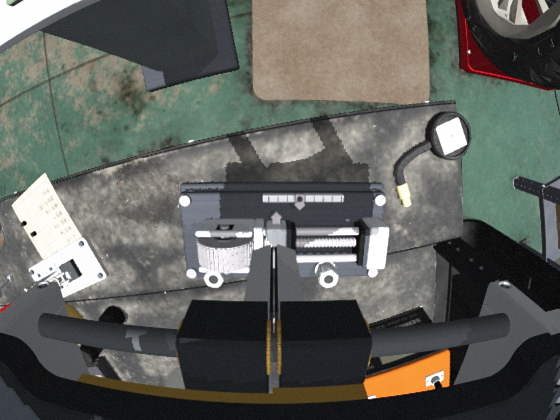

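The wrist view shows the gauge with its robot side up. The carrier pointer is at about (276,216), the mark nose at about (300,207) and the wheel at about (225,248). The fingers hide the carrier's far part.

```bash
python3 - <<'E'
from h import *
im=cv2.imread("pics/w1.png")[175:293,172:394]
cv2.imwrite("pics/w1c.png",cv2.resize(im,None,fx=3.6,fy=3.6,interpolation=cv2.INTER_CUBIC)[:600,:800])
im=cv2.imread("pics/w1.png")[190:232,260:316]
cv2.imwrite("pics/w1d.png",cv2.resize(im,None,fx=14,fy=14,interpolation=cv2.INTER_CUBIC))
E
```

```text
(no output)
```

View pics/w1c.png

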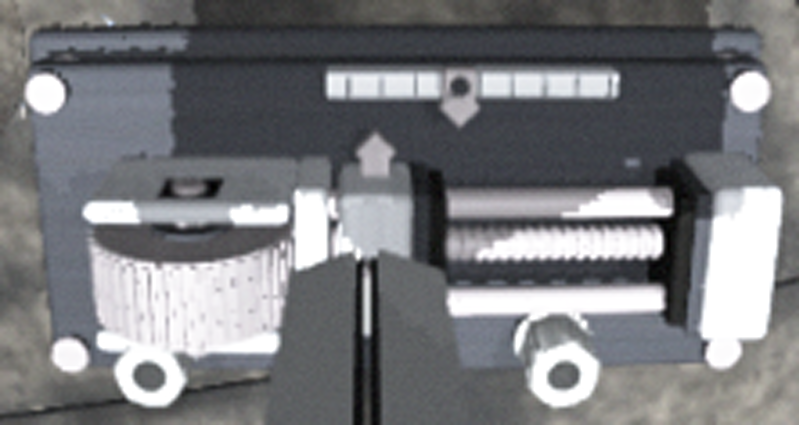

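View pics/w1d.png

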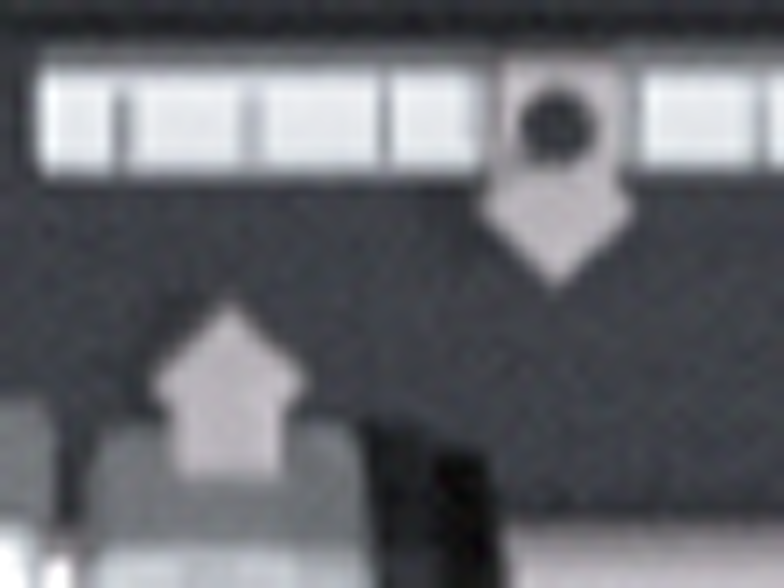

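```bash
cat > m.py <<'E'
from h import *
s=arm.read_state(); d=snapshot("wrist")
th=np.radians(10.4)
def g(P,o=None): # gauge axes components
    P=np.asarray(P)[:2]; return P@[np.cos(th),-np.sin(th)],P@[np.sin(th),np.cos(th)]
E
python3 - <<'E'
from m import *
C=lambda x,y:((x+.5)/3.6-.5+172,(y+.5)/3.6-.5+175)
D=lambda x,y:((x+.5)/14-.5+260,(y+.5)/14-.5+190)
pl=[pix2z(d,C(*p),36,s) for p in [(35,64),(765,64)]]
v=pl[1]-pl[0]; print("headplate edge",pl,np.linalg.norm(v),np.degrees(np.arctan2(v[0],v[1])))
b=[pix2z(d,C(*p),45,s) for p in [(46,92),(750,92),(70,355),(723,353)]];print(np.mean(b,0));
for i,j in((0,1),(2,3)): v=b[j]-b[i];print(np.degrees(np.arctan2(v[0],v[1])),np.linalg.norm(v))
c=pix2z(d,D(229,302),55,s);m=pix2z(d,D(555,290),55,s);print(c,m,np.subtract(g(m),g(c)))
for z,p in((82,(85,212)),(82,(290,212))): print("cheek top",pix2z(d,C(*p),z,s))
print("wheel L/R at axle z72", pix2z(d,C(92,240),72,s),pix2z(d,C(291,240),72,s))
w=np.array([516,251])-62*np.array([np.sin(th),np.cos(th)]);print(w,(np.array(proj(d,[*w,102],s))-[172,175])*3.6)
E
```

```text
headplate edge [array([444.92610533, 148.4449806 ,  36.        ]), array([488.32687823, 379.4767757 ,  36.        ])] 235.07300448427134 10.63937389402166
[518.4377467  253.28681032  45.        ]
10.67109563919424 221.81400804447875
10.73921540869738 222.08496616903827
[481.77790112 252.02819763  55.        ] [485.50167621 276.89900948  55.        ] [-0.82705876 25.13443369]
cheek top [482.30507109 167.01089234  82.        ]
cheek top [492.89998571 225.28367022  82.        ]
wheel L/R at axle z72 [494.4100983  163.55931741  72.        ] [504.96273685 222.41329654  72.        ]
[504.80781299 190.01856881] [167.66248682 297.67247536]
```

The gap to close is about 25.1 mm, which is about 94 mm of rim travel. The wheel top is at about (507,192), and the gauge is yawed 10.65°.

```bash
python3 - <<'E'
from h import *
print(delta([504.7,180.6,112],(.185,.983)))
E
```

```text
(array([-5.1018402 , -6.32773645, 10.06254895]), [array([ 0.00069816,  0.00218694, -0.0017821 ]), array([ 3.43329647e-03, -1.09605050e-03,  3.13980848e+00])])
```

>>> carry_out(plan=[[[-5.1,-6.3,0],[0,0,0],0],[[-5.1,-6.3,0],[0,0,0],0],[[-5.1,-6.3,3],[0,0,0],0],[[-5.1,-6.3,6],[0,0,0],0],[[-5.1,-6.3,8],[0,0,0],0],[[-5.1,-6.3,9.6],[0,0,0],0],[[-5.1,-6.3,9.6],[0,0,0],0],[[-5.1,-6.3,9.6],[0,0,0],0],[[-5.1,-6.3,9.6],[0,0,0],0]])

```text
t: 3.35
ee_pos: [505.4, 182.0, 117.1]
ee_rot: [0.291, 3.125, 0.001]
ft_force: [-1.0, 0.9, 0.5]
width: 0.6
grasp_force: 0.0
```

```bash
python3 - <<'E'
from h import *
s=arm.read_state(); print(s['ee_pos'],s['ft_force'],s['q'].round(2)); p=s['ee_pos'][:2]-[507,192.3]; print(p@[.983,-.185],p@[.185,.983])
E
```

```text
[505.40907744 182.02857733 117.11306308] [-0.9969953   0.86173949  0.45906535] [ 0.18  0.22  1.73 -0.    1.2  -1.2 ]
0.33633631793722313 -10.391129157055337
```

>>> carry_out(plan=[[[0,0,0.4],[0,0,0],0],[[0,0,0.8],[0,0,0],0],[[0,0,1.2],[0,0,0],0],[[0,0,1.4],[0,0,0],0],[[0,0,1.4],[0,0,0],0],[[0,0,1.4],[0,0,0],0],[[0,0,1.4],[0,0,0],0]])

```text
t: 3.93
ee_pos: [504.1, 182.4, 101.3]
ee_rot: [0.29, 3.128, 0.0]
ft_force: [-0.4, -0.6, 1.4]
width: 0.7
grasp_force: 0.9
```

>>> carry_out(plan=[[[0,0,0.1],[0,0,0],0],[[0,0,0.2],[0,0,0],0],[[0,0,0.2],[0,0,0],0],[[0,0,0.2],[0,0,0],0]])

```text
t: 4.27
ee_pos: [504.1, 182.4, 99.2]
ee_rot: [0.29, 3.128, 0.0]
ft_force: [-1.0, 0.7, 3.7]
width: 0.1
grasp_force: 1.7
```

>>> carry_out(plan=[[[0,0.2,0.05],[0,0,0],0],[[0,0.4,0.05],[0,0,0],0],[[0,0.6,0.05],[0,0,0],0],[[0,0.8,0.05],[0,0,0],0],[[0,1.0,0.05],[0,0,0],0],[[0,1.2,0.05],[0,0,0],0],[[0,1.4,0.05],[0,0,0],0],[[0,1.6,0.05],[0,0,0],0],[[0,1.8,0.05],[0,0,0],0],[[0,2.0,0.05],[0,0,0],0],[[0,2.2,0.05],[0,0,0],0],[[0,2.2,0.05],[0,0,0],0],[[0,2.2,0.05],[0,0,0],0]])

```text
t: 5.35
ee_pos: [508.3, 204.6, 98.6]
ee_rot: [0.29, 3.128, 0.002]
ft_force: [-0.4, 1.2, 3.2]
width: 0.4
grasp_force: 1.8
```

```bash
python3 - <<'E'
from h import *
s=arm.read_state(); print(s['ee_pos'],s['ft_force'])
d=snapshot("wrist"); cv2.imwrite("pics/w2.png",d["image"][:,:,::-1])
for P in([485.5,276.9,55],[481.8+4,252+6,55]): print(proj(d,P,s))
E
```

```text
[508.29254846 204.56430477  98.58778423] [-0.43808883  1.17410633  3.15289761]
[366.21843905 186.42665466]
[341.10985287 191.24442517]
```

```bash
python3 - <<'E'
import cv2
im=cv2.imread("pics/w2.png")[160:222,310:390]
cv2.imwrite("pics/w2c.png",cv2.resize(im,None,fx=9,fy=9,interpolation=cv2.INTER_CUBIC))
E
```

```text
(no output)
```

View pics/w2c.png

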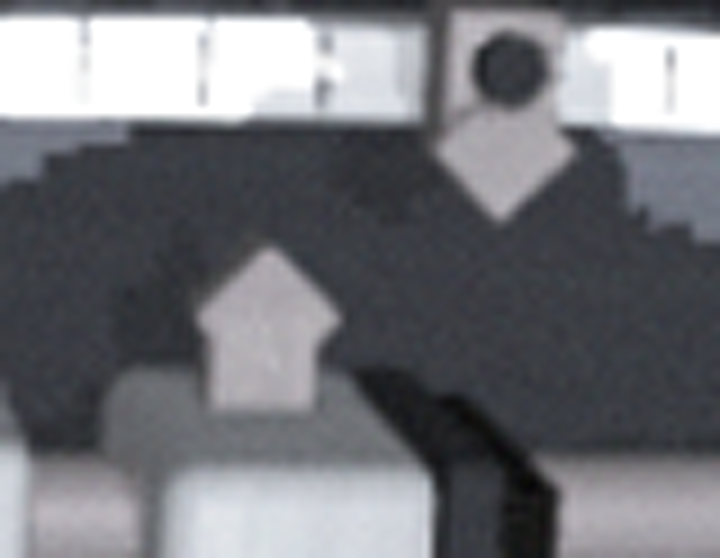

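Pointer tip at (268,245) and mark tip at (500,222) in the crop. The carrier has moved.

```bash
sed -i 's/10.4/10.65/' m.py; python3 - <<'E'
from m import *
D=lambda x,y:((x+.5)/9-.5+310,(y+.5)/9-.5+160)
c=pix2z(d,D(268,245),53,s);m=pix2z(d,D(500,222),53,s);print(c,m,np.subtract(g(m),g(c)))
E
```

```text
[482.82618554 257.47308165  53.        ] [484.23998926 276.75187042  53.        ] [-2.17344453 19.2079847 ]
```

>>> carry_out(plan=[[[0,0,-0.4],[0,0,0],0],[[0,0,-1.0],[0,0,0],0],[[0,0,-1.0],[0,0,0],0],[[0,0,-1.0],[0,0,0],0],[[0,-1.2,-1.0],[0,0,0],0],[[0,-2.4,-1.0],[0,0,0],0],[[0,-2.4,-1.0],[0,0,0],0],[[0,-2.4,-1.0],[0,0,0],0],[[0,-2.4,-0.7],[0,0,0],0],[[0,-2.4,-0.4],[0,0,0],0],[[0,-2.4,-0.2],[0,0,0],0],[[0,-2.4,0],[0,0,0],0],[[0,-2.4,0],[0,0,0],0],[[0,-2.4,0],[0,0,0],0]])

```text
t: 6.62
ee_pos: [503.6, 180.4, 98.7]
ee_rot: [-0.289, -3.128, 0.0]
ft_force: [-0.9, -0.9, 3.8]
width: 0.5
grasp_force: 1.7
```

>>> carry_out(plan=[[[0,0.2,0],[0,0,0],0],[[0,0.4,0],[0,0,0],0],[[0,0.6,0],[0,0,0],0],[[0,0.8,0],[0,0,0],0],[[0,1.0,0],[0,0,0],0],[[0,1.2,0],[0,0,0],0],[[0,1.4,0],[0,0,0],0],[[0,1.6,0],[0,0,0],0],[[0,1.8,0],[0,0,0],0],[[0,2.0,0],[0,0,0],0],[[0,2.2,0],[0,0,0],0],[[0,2.4,0],[0,0,0],0],[[0,2.4,0],[0,0,0],0],[[0,2.4,0],[0,0,0],0]])

```text
t: 7.78
ee_pos: [508.2, 204.5, 98.5]
ee_rot: [0.29, 3.128, 0.002]
ft_force: [-0.0, 1.8, 2.7]
width: 0.1
grasp_force: 1.8
```

>>> carry_out(plan=[[[0,0,-0.4],[0,0,0],0],[[0,0,-1.0],[0,0,0],0],[[0,0,-1.0],[0,0,0],0],[[0,0,-1.0],[0,0,0],0],[[0,-1.2,-1.0],[0,0,0],0],[[0,-2.4,-1.0],[0,0,0],0],[[0,-2.4,-1.0],[0,0,0],0],[[0,-2.4,-1.0],[0,0,0],0],[[0,-2.4,-0.7],[0,0,0],0],[[0,-2.4,-0.4],[0,0,0],0],[[0,-2.4,-0.2],[0,0,0],0],[[0,-2.4,0],[0,0,0],0],[[0,-2.4,0],[0,0,0],0],[[0,-2.4,0],[0,0,0],0]])

```text
t: 8.95
ee_pos: [503.7, 180.4, 98.8]
ee_rot: [-0.289, -3.128, 0.0]
ft_force: [-0.9, -1.4, 2.9]
width: 0.6
grasp_force: 1.7
```

>>> carry_out(plan=[[[0,0.2,0],[0,0,0],0],[[0,0.4,0],[0,0,0],0],[[0,0.6,0],[0,0,0],0],[[0,0.8,0],[0,0,0],0],[[0,1.0,0],[0,0,0],0],[[0,1.2,0],[0,0,0],0],[[0,1.4,0],[0,0,0],0],[[0,1.6,0],[0,0,0],0],[[0,1.8,0],[0,0,0],0],[[0,2.0,0],[0,0,0],0],[[0,2.2,0],[0,0,0],0],[[0,2.2,0],[0,0,0],0],[[0,2.2,0],[0,0,0],0]])

```text
t: 10.03
ee_pos: [507.9, 202.7, 98.6]
ee_rot: [0.29, 3.128, 0.002]
ft_force: [-0.2, 1.1, 3.9]
width: 0.4
grasp_force: 1.9
```

```bash
python3 - <<'E'
from h import *
s=arm.read_state(); print(s['ee_pos'],s['ft_force'])
d=snapshot("wrist"); cv2.imwrite("pics/w3.png",d["image"][:,:,::-1])
im=cv2.imread("pics/w3.png")[160:222,310:390]
cv2.imwrite("pics/w3c.png",cv2.resize(im,None,fx=9,fy=9,interpolation=cv2.INTER_CUBIC))
E
```

```text
[507.88859077 202.66284177  98.61967326] [-0.18156089  1.1307899   3.94489861]
```

View pics/w3c.png

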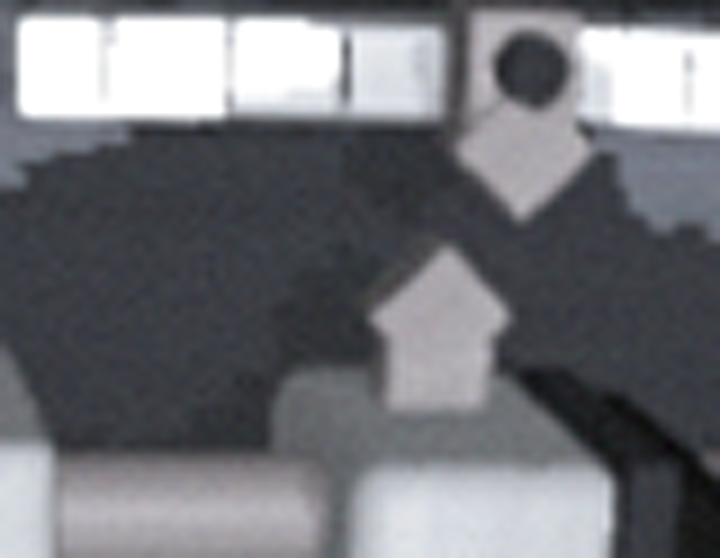

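Pointer tip at (449,245), mark tip at (521,222).

```bash
python3 - <<'E'
from m import *
D=lambda x,y:((x+.5)/9-.5+310,(y+.5)/9-.5+160)
c=pix2z(d,D(449,245),53,s);m=pix2z(d,D(521,222),53,s);print(c,m,np.subtract(g(m),g(c)))
E
```

```text
[485.00694485 270.33057581  53.        ] [484.15186492 276.5729429   53.        ] [-1.99399666  5.97681236]
```

>>> carry_out(plan=[[[0,0,-0.4],[0,0,0],0],[[0,0,-1.0],[0,0,0],0],[[0,0,-1.0],[0,0,0],0],[[0,0,-1.0],[0,0,0],0],[[0,-1.0,-1.0],[0,0,0],0],[[0,-2.0,-1.0],[0,0,0],0],[[0,-2.0,-1.0],[0,0,0],0],[[0,-2.0,-1.0],[0,0,0],0],[[0,-2.0,-0.7],[0,0,0],0],[[0,-2.0,-0.4],[0,0,0],0],[[0,-2.0,-0.2],[0,0,0],0],[[0,-2.0,0],[0,0,0],0],[[0,-2.0,0],[0,0,0],0],[[0,-2.0,0],[0,0,0],0]])

```text
t: 11.3
ee_pos: [504.1, 182.3, 98.8]
ee_rot: [-0.289, -3.128, 0.0]
ft_force: [-0.8, -1.0, 3.3]
width: 0.7
grasp_force: 1.9
```

>>> carry_out(plan=[[[0,0.2,0],[0,0,0],0],[[0,0.4,0],[0,0,0],0],[[0,0.6,0],[0,0,0],0],[[0,0.8,0],[0,0,0],0],[[0,1.0,0],[0,0,0],0],[[0,1.2,0],[0,0,0],0],[[0,1.4,0],[0,0,0],0],[[0,1.6,0],[0,0,0],0],[[0,1.6,0],[0,0,0],0],[[0,1.6,0],[0,0,0],0]])

```text
t: 12.13
ee_pos: [507.2, 198.7, 98.7]
ee_rot: [0.29, 3.128, 0.002]
ft_force: [-0.6, 1.5, 3.5]
width: 0.3
grasp_force: 2.1
```

```bash
python3 - <<'E'
from h import *
s=arm.read_state(); print(s['ee_pos'],s['ft_force'])
d=snapshot("wrist"); cv2.imwrite("pics/w4.png",d["image"][:,:,::-1])
im=cv2.imread("pics/w4.png")[160:222,310:390]
cv2.imwrite("pics/w4c.png",cv2.resize(im,None,fx=9,fy=9,interpolation=cv2.INTER_CUBIC))
E
```

```text
[507.18610835 198.73780178  98.65903345] [-0.61305953  1.52797381  3.49380419]
```

View pics/w4c.png

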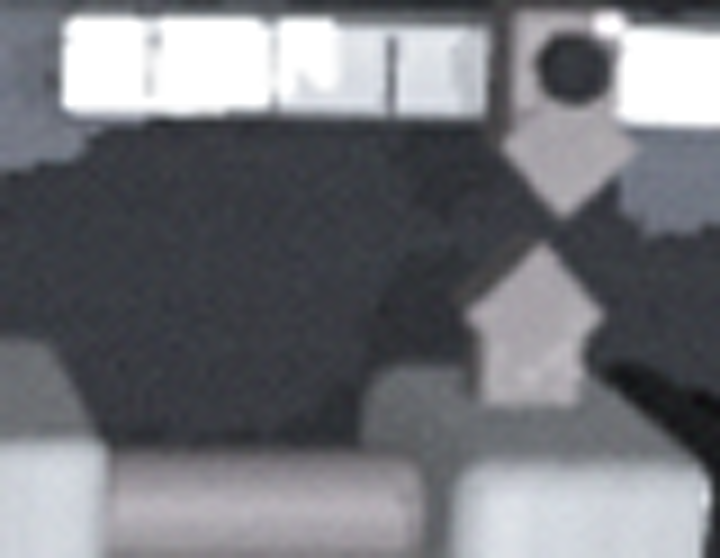

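Pointer tip at (543,240), mark tip at (566,218).

```bash
python3 - <<'E'
from m import *
D=lambda x,y:((x+.5)/9-.5+310,(y+.5)/9-.5+160)
for z in (53,55):
  c=pix2z(d,D(543,240),z,s);m=pix2z(d,D(566,218),z,s);print(c,m,np.subtract(g(m),g(c)))
E
```

```text
[485.27806073 274.35426984  53.        ] [483.79855318 276.51121498  53.        ] [-1.8526452   1.84636418]
[484.76525951 273.81143587  55.        ] [483.2988837  275.94923652  55.        ] [-1.8362016   1.82997633]
```

>>> carry_out(plan=[[[0,0.15,0],[0,0,0],0],[[0,0.3,0],[0,0,0],0],[[0,0.45,0],[0,0,0],0],[[0,0.6,0],[0,0,0],0],[[0,0.65,0],[0,0,0],0],[[0,0.65,0],[0,0,0],0],[[0,0.65,0],[0,0,0],0],[[0,0.65,-0.4],[0,0,0],0],[[0,0.65,-1.0],[0,0,0],0],[[0,0.65,-2.0],[0,0,0],0],[[0,0.65,-4.5],[0,0,0],0],[[0,0.65,-7],[0,0,0],0],[[0,3,-8],[0,0,0],0],[[2,5,-8],[0,0,0],0],[[3,7,-8],[0,0,0],0],[[3,7.2,-8],[0,0,0],0],[[3,7.2,-8],[0,0,0],0],[[3,7.2,-8],[0,0,0],0],[[3,7.2,-8],[0,0,0],0]])

```text
t: 13.82
ee_pos: [490.9, 273.3, 178.5]
ee_rot: [-0.291, -3.128, 0.001]
ft_force: [0.5, -0.3, -0.1]
width: 0.5
grasp_force: 0.0
```

```bash
python3 - <<'E'
from h import *
s=arm.read_state(); print(s['ee_pos'],s['ft_force'])
d=snapshot("wrist"); cv2.imwrite("pics/w5.png",d["image"][:,:,::-1])
u,v=proj(d,[484,276.5,55],s); print(u,v); x,y=int(u)-28,int(v)-21; print(x,y)
im=cv2.imread("pics/w5.png")[y:y+42,x:x+56]
cv2.imwrite("pics/w5c.png",cv2.resize(im,None,fx=14,fy=14,interpolation=cv2.INTER_CUBIC))
E
```

```text
[490.93444369 273.31686812 178.50287043] [ 0.45754961 -0.30155365 -0.07782133]
275.2768729973055 198.0198830879887
247 177
```

View pics/w5c.png

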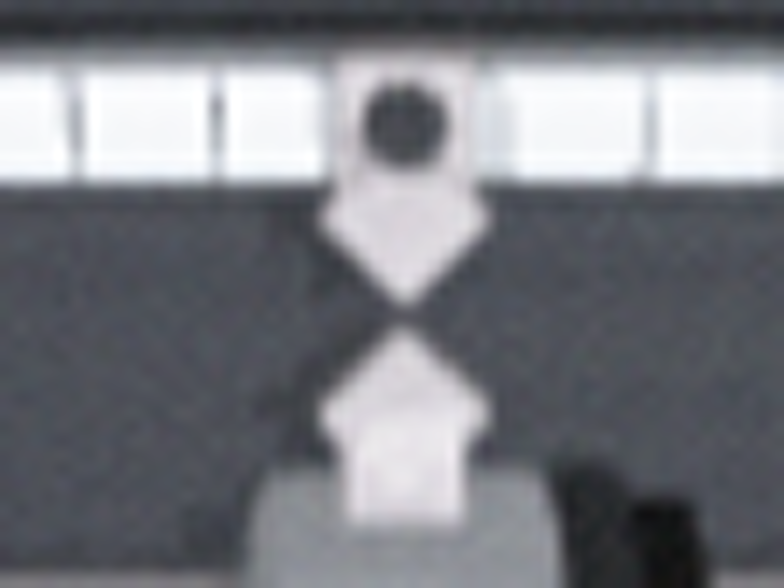

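The pointer tip at x≈404 stands under the mark tip at x≈405, so they are level to about 0.1 mm. The finger is clear of the gauge.

```bash
python3 -c "
from bench import job
print(job.hand_in())"
```

```text
the job is handed in; nothing more can be done
None
```

The carrier pointer stands level with the gauge mark, to about 0.1 mm in the last wrist picture. I rolled the wheel in five light strokes at about 4 N, moved the finger clear, and handed the job in at about 14 s.

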